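# Switch the counter power box on and close it up

## Task

The power box on the prep counter is switched off and standing open. Push the breaker handle in its opening all the way up the slope to switch it on, then take the loose cover plate from the counter, seat it over both pins so that it lies flat on the sloping face, and swing the retaining clip fully round over the cover's upper edge to lock it. Do not drop the cover, leave the kitchen things around the box where they are, and let go of everything at the end.

Things in the scene. Friction and masses are not known exactly. Their poses are not given: they have to be found in the camera images.
- power_box: Plain steel power box fixed to the counter, 236 wide (y), 210 deep (x), 60 high in front, 181 at the back; its low front (-x) faces somewhere between the robot's right (world -y) and away from it (world +x). Its top slopes at 30 degrees. Origin: centre of its underside. Round outlets and a flange stick out up to 30 mm at the back, a flange 22 mm in front.
- seat: The sloping top face of the box, 242 (x) by 236 (y). Origin: on its surface, at the centre of the opening. z square out of the face (30 degrees from vertical, leaning to the box's low front), x up the slope, y across it. Opening: 120 (x) by 130 (y); inside it the breaker's front lies 31 mm below the face, the bottom beside it 36 mm below.
- pin_a (a point): Root, on the face, of the fixed steel pin at seat x 0, y +82 mm. Each pin: 12 mm across, 22 tall along seat z, its last 8 mm tapering to 5 mm.
- pin_b (a point): Root of the other, equal pin, at seat x 0, y -82 mm.
- breaker (a joint): Angle of the breaker handle, rad: 0 = off (leans down the slope), 0.84 = on (leans up the slope); hard stops at both ends. It starts at 0 to 0.12. It turns about a line along seat y at seat x +5, z -52 mm. About 4 N at its tip move it; it stays where it is left.
- breaker_tip (a point): Centre of the top end of the black breaker handle, a flat bar 34 wide (seat y), 12 thick, tip 46 mm from its turning line. The tip stays 6 to 10 mm below the face and goes from about seat x -14 (off) to +24 mm (on); 21 to 25 mm of the handle stand above the breaker's front.
- cover_mid (a point): Centre, half-way up, of the loose cover: aluminium plate 150 (x) by 200 (y) by 5, some 0.3 to 0.57 kg, at first flat on the counter, handle up. The point is 20 mm above its underside; z points out of the handle's side. Handle bar on top: along y, 100 long, 14 thick (x), from 5 to 20 mm above this point, on two 14 mm posts at y +41, -41. The two 16 mm holes go over the pins.
- cover: The same cover, origin at the centre of its underside, axes as above. The 16 mm through holes are at x 0, y +82 and -82 mm; the plate is alike turned half round. Seated: this origin at the seat's origin, z axes the same, y axes parallel (either way round).
- clip (a joint): Angle of the clip, rad: 0 = shut, pointing straight down the slope over the seated cover's upper edge (hard stop); it starts open, clear of the cover, at 1.45 to 1.95 (1.57 = along seat +y), and goes to 2.1. It turns about a line along seat z at seat x +98, y 0 mm. About 1 N at the knob moves it; it stays where it is left.
- clip_knob (a point): Centre of the upright round knob on the clip, 14 across, 28 tall (12.5 to 40.5 mm above the face), 50 mm from the turning line; shut it is at seat x +48, y 0. The clip is a dark flat bar 18 wide, 5 thick, 62 long, its underside 7.5 mm above the face: it passes over the seated 5 mm plate and is blocked by a plate that is not down.
- tub: Clear plastic tub, open, 170 by 120 by 55 high; origin at the centre of its underside. Leave it alone.
- bowl: Steel bowl 150 across, 65 high; origin at the centre of its underside. Leave it alone.
- sauce: Yellow sauce bottle 60 across, 160 high; origin at the centre of its underside. Leave it alone.
Things that resemble listed ones, but are neither listed nor needed, are in the scene too. Leave any brown look-alike of the cover alone.

How it is judged:
On the way, in this order (a step that is already met when the one before it is completed fails the run):
1. the breaker is switched on (value of joint breaker above 0.74 rad), for 0.2 s.
2. the cover lies flat on the sloping face with both pins through its holes (z of cover_mid in the frame of seat between 0.0175 and 0.0225 m and x of cover_mid in the frame of seat between -0.004 and 0.004 m and y of cover_mid in the frame of seat between -0.004 and 0.004 m and angle between the z axis of cover_mid and the z axis of seat, either way round below 0.05 rad and angle between the x axis of cover_mid and the x axis of seat, either way round below 0.08 rad), for 0.2 s.
3. the clip is swung over the cover's upper edge (value of joint clip below 0.2 rad), for 0.2 s.
At the end, for the whole second after the job is handed in: Breaker above 0.74 of 0.84 rad; cover at rest, flat on the face over both pins (mid point within 4 mm of the seat centre along the face and 2.5 mm of its height of 20 mm, tilt under 0.05, turn under 0.08 rad); clip shut over it (below 0.2 rad) (all of step 2 and value of joint breaker above 0.74 rad and value of joint clip below 0.2 rad and linear speed of cover below 0.02 m/s); the robot touches nothing.
It fails at once if the cover is dropped or thrown (moves faster than 0.5 m/s with no finger on it) (linear speed of cover above 0.5 m/s and contact force between the fingers and cover below 0.05 N).
It fails at once if the tub is pushed away (more than 40 mm) or tipped over (distance of tub from where it was at the start of the episode above 0.04 m or angle between tub's own z axis and vertical above 0.5 rad).
It fails at once if the bowl is pushed away (more than 40 mm) or tipped over (distance of bowl from where it was at the start of the episode above 0.04 m or angle between bowl's own z axis and vertical above 0.5 rad).
It fails at once if the sauce is pushed away (more than 40 mm) or tipped over (distance of sauce from where it was at the start of the episode above 0.04 m or angle between sauce's own z axis and vertical above 0.5 rad).
It also fails if it takes over 72 s, if anything falls off the work surface, if the arm or the gripper's body presses on something with over 40 N, if the wrist force passes 120 N, or if a joint passes its speed limit or range.

## Robot

A 6-joint arm with a two-finger parallel gripper is mounted at the origin on the work surface. World frame = base frame: x ahead of the robot, y to its left, z up, the work surface at z = 0. Lengths are in m, angles in rad, forces in N, time in s.
With the tool pointing down it reaches from about 0.375 to 0.9 m from the base axis. Payload 3.1 kg.
Tool frame: the origin (TCP) lies at the very end of the fingers, on their centre line; the grasp point (between the pads) lies 19 mm behind it (manip.grasp_offset is the distance from the TCP to the grasp point, in m); y points along the fingers, z is the direction in which the jaws open and shut, and the axes are right-handed (so a half turn about y gives the same grasp; the last joint's range is limited). The gripper opens to 85 mm and grips with 20 to 120 N. Pads are 22 mm wide; open, the fingers measure 114 mm over their backs; the gripper's body (76 mm by 85 mm) begins 54 mm behind the grasp point. The pads swing forward as they close: fully open they stand 13 mm farther back than shut.
Start: joints at [-0.178, 0.527, 1.433, -0, 1.181, -0.178], TCP at [0.625, 0, 0.231] pointing down, gripper open.
Joint ranges: [-3.08, 3.08], [-0.75, 2.2], [0.22, 2.44], [-1.43, 4.57], [0, 2.65], [-2.85, 2.85]. Speed limits (rad/s): [2.79, 2.79, 3.14, 3.14, 3.14, 3.14].

## Interface

Orientations are given as a unit quaternion [x, y, z, w].
In Python, from station import manip gives the robot as it stands.
- The arm moves only by the tool apply_moves, never from a script. Its argument "motion" is a list of rows, each a list of 5 numbers: the finger opening in mm, from 0 to 85.4, then the shift along the tool's x, y, z in units of 30 mm (1.0 is 30 mm), then the turn about the tool's y in units of 10 degrees (1.0 is 10 degrees). In form: [[fingers, x, y, z, twist], ...]. A call has 1 to 12 rows; each row is the pose to reach, as a shift and turn from the pose commanded when the call began, along the tool's axes at that moment; what a row does not reach only later rows make up. A row lasts 1/8 s, in which the tool goes at most 62.5 mm and 10.7 degrees, less where a joint would pass 70% of its speed; a pose out of reach is approached as far as the arm can. A call with a gripper value outside its range is refused whole. The fingers move at their own pace and stop on an object; "squeeze" is the grip in N (left out, the last holds). Time passes only in rows, so rows that repeat a pose let the fingers close. It gives the time, the measured TCP pose, the force and the opening at its end, in the units of the state.
- manip.sense(): the state, without advancing time (a new reading comes with each control period).
- manip.snapshot(name): name is "scene" or "side" or "wrist"; returns the picture (400x640x3 uint8, red, green, blue); there is no depth.
- manip.get_calibration(name): a dict with "intrinsics" (3x3 intrinsics, pixels), "extrinsics" (4x4, takes a point from camera to world coordinates). Camera axes: x right, y up, looking along -z (the intrinsics and any distortion apply to the point x, -y, -z); pixel columns grow to the right and rows downward; lengths in m; the calibration is good to about 2 mm. A picture is of the moment at which its call begins: read the wrist's pose just before it. get_calibration takes no time and is no camera call; for the wrist camera it gives the pose at the moment of the call.
- manip.sign_off(): hands the job in, once; it reports no verdict.
The state is a dict: "t": time; "q": joint angles; "qd": joint speeds; "tau": joint torques, N m; "tcp_pos": TCP position; "tool_rot": TCP orientation; "force": force on the tool from outside, world axes, zero at the start; "ft_torque": the same for the moment, N m; "finger_gap": opening from 0.0 (shut) to 1.0 (fully open).
Only numpy, scipy, OpenCV 4.12 (cv2) and the standard library are available. Lean on these libraries where they do the work, as an engineer would, in place of code of your own. Each camera call takes 0.05 s, during which the arm holds its last target.

## Working session

There is one attempt and no reset: what is moved stays moved. The work goes in short steps, Python scripts to look and compute and a tool call to move; the robot and the scene stay as the last step left them, time stands still between calls to the robot, and variables do not carry over. Pictures are saved under pics/ and viewed, and the job is handed in when it is done.

Besides the shell and the picture viewer there is one more tool, called after "Emit:" as a command line: name --pt "numbers of a row" for each row, then --argument value for the rest. apply_moves: Moves the arm, as the interface text tells. Its arguments: {"type":"object","properties":{"motion":{"type":"array"},"squeeze":{"type":"number"}},"required":["motion"]}

```bash
ls; mkdir -p pics; python3 - <<'E'
from station import manip
import cv2,numpy as np
print(manip.sense())
for n in ["scene","side","wrist"]:
    c=manip.get_calibration(n)
    print(n,np.round(c["intrinsics"],2).tolist(),np.round(c["extrinsics"],4).tolist(),[k for k in c if k not in("intrinsics","extrinsics")])
    im=manip.snapshot(n); cv2.imwrite(f"pics/{n}0.png",im[:,:,::-1])
E
```

```text
pics
{'t': 0.0, 'q': array([-1.78445253e-01,  5.28488612e-01,  1.43388915e+00, -4.02598829e-05,
        1.18141131e+00, -1.78493998e-01]), 'qd': array([ 6.48161799e-04, -3.08539355e-04,  1.94659221e-04, -1.56695462e-05,
        2.88685287e-04,  8.89297210e-04]), 'tau': array([ 2.50220628e-04, -4.42344439e+01, -1.78024775e+01, -2.06930472e-04,
        8.36740597e-03,  2.24214921e-05]), 'tcp_pos': array([6.24284717e-01, 1.81461836e-04, 2.30324019e-01]), 'tool_rot': array([-0.50046943,  0.50061404, -0.49935333,  0.499562  ]), 'force': array([-1.25625105, -0.50604341,  0.68605199]), 'ft_torque': array([ 0.00660812, -0.03129561,  0.00471723]), 'finger_gap': 0.9990917141072608}
scene [[364.69, 0.0, 323.07], [0.0, 364.69, 200.28], [0.0, 0.0, 1.0]] [[-0.4894, -0.5605, 0.6681, 1.4668], [0.872, -0.3025, 0.3849, 0.5333], [-0.0136, 0.7709, 0.6368, 1.0291], [0.0, 0.0, 0.0, 1.0]] []
side [[421.22, 0.0, 321.96], [0.0, 421.22, 204.78], [0.0, 0.0, 1.0]] [[0.9075, 0.2769, -0.3159, 0.053], [-0.4199, 0.62, -0.6628, -0.9349], [0.0123, 0.7341, 0.6789, 1.0778], [0.0, 0.0, 0.0, 1.0]] []
wrist [[337.43, 0.0, 317.15], [0.0, 337.43, 204.33], [0.0, 0.0, 1.0]] [[1.0, -0.0004, 0.002, 0.6244], [-0.0002, 0.9543, 0.299, 0.0767], [-0.0021, -0.299, 0.9542, 0.373], [0.0, 0.0, 0.0, 1.0]] []
```

View pics/scene0.png

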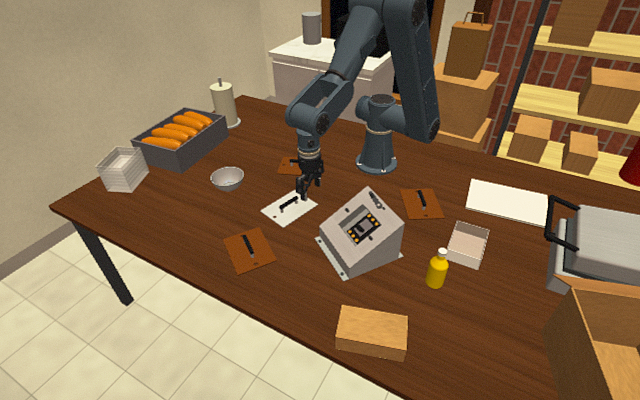

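View pics/side0.png

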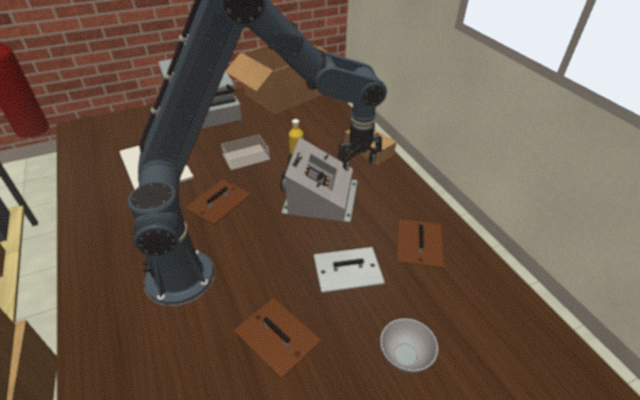

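View pics/wrist0.png

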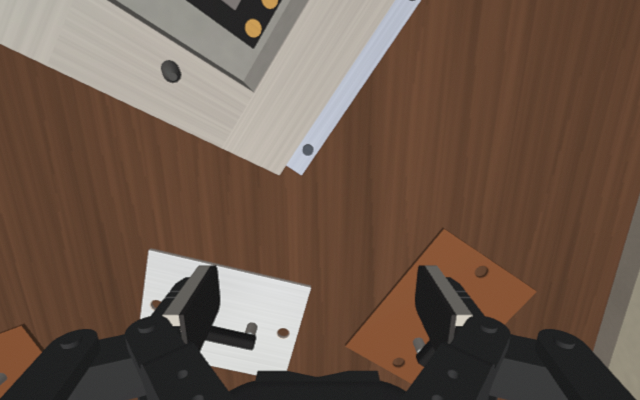

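The cameras show a white cover (side view about (348,268)), brown look-alikes around it, and the box about (320,185) in the side view. I'll zoom in for coarse positions.

```bash
cat > h.py <<'E'
import cv2,numpy as np
from scipy.spatial.transform import Rotation as R
def ray(c,u,v):
    K=c["intrinsics"];T=c["extrinsics"]
    d=np.array([(u-K[0,2])/K[0,0],-(v-K[1,2])/K[1,1],-1.]);d=T[:3,:3]@d
    return T[:3,3].copy(),d/np.linalg.norm(d)
def onz(c,u,v,z):
    o,d=ray(c,u,v);return o+d*(z-o[2])/d[2]
def proj(c,P):
    K=c["intrinsics"];T=c["extrinsics"];p=T[:3,:3].T@(np.array(P)-T[:3,3])
    return np.array([K[0,2]+K[0,0]*p[0]/-p[2],K[1,2]+K[1,1]*-p[1]/-p[2]])
def tri(rs):
    A=np.zeros((3,3));b=np.zeros(3)
    for o,d in rs:
        M=np.eye(3)-np.outer(d,d);A+=M;b+=M@o
    X=np.linalg.solve(A,b);return X,[np.linalg.norm((np.eye(3)-np.outer(d,d))@(X-o)) for o,d in rs]
E
python3 - <<'E'
import cv2
a=cv2.imread("pics/scene0.png")[180:290,310:420];b=cv2.imread("pics/side0.png")[125:235,270:380]
cv2.imwrite("pics/z0.png",cv2.hconcat([cv2.resize(a,(400,400),interpolation=2),cv2.resize(b,(400,400),interpolation=2)]))
E
```

```text
(no output)
```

View pics/z0.png

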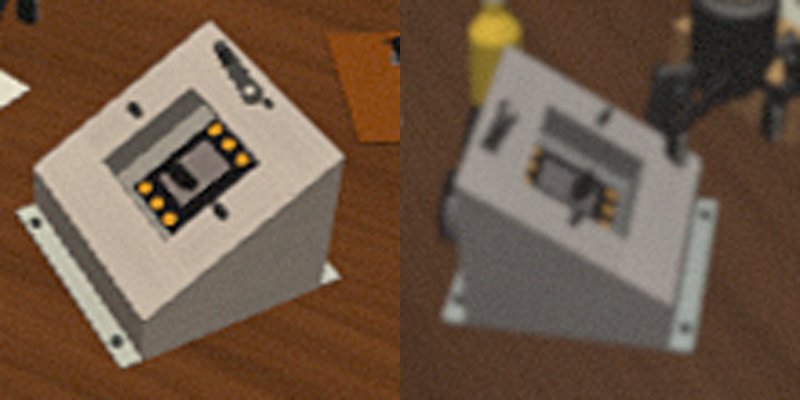

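```bash
python3 - <<'E'
from station import manip
from h import *
cs=manip.get_calibration("scene");cd=manip.get_calibration("side")
S={'A':(35,168),'B':(145,320),'C':(343,158),'D':(210,22),'pinAD':(134,112),'pinBC':(222,214)}
D={'A':(270,305),'B':(300,160),'C':(112,45),'D':(55,185),'pinAD':(177,218),'pinBC':(203,120)}
P={}
for k in S:
    s=ray(cs,310+(S[k][0]-.5)/3.636,180+(S[k][1]-.5)/3.636);d=ray(cd,270+(D[k][0]-.5)/3.636,125+(D[k][1]-.5)/3.636)
    P[k],r=tri([s,d]);print(k,P[k].round(4),np.round(r,4))
print((P['D']+P['C']-P['A']-P['B'])/2, (P['A']+P['B']+P['C']+P['D'])/4)
cw=manip.get_calibration("wrist")
# cover: holes in wrist px on plane z~.005
for u,v in [(157,305),(283,333)]: print(onz(cw,u,v,.005))
for u,v in [(149,249),(311,287)]: print('corner',onz(cw,u,v,.005))
s=manip.sense();print(R.from_quat(s['tool_rot']).as_matrix().round(3))
E
```

```text
A [0.5903 0.0103 0.0577] [0.0001 0.0001]
B [0.7227 0.2025 0.0584] [0.0022 0.0022]
C [0.5547 0.3203 0.1798] [0.0023 0.0023]
D [0.4177 0.1268 0.1781] [0.0005 0.0005]
pinAD [0.5289 0.0947 0.1244] [0.0002 0.0002]
pinBC [0.6201 0.232  0.1223] [0.0015 0.0015]
[-0.17030561  0.1171589   0.12089524] [0.57137037 0.16497254 0.11852756]
[ 0.42161339 -0.17195248  0.005     ]
[ 0.57942277 -0.21382627  0.005     ]
corner [ 0.42304835 -0.09466299  0.005     ]
corner [ 0.61616803 -0.14598456  0.005     ]
[[ 0.    -0.002  1.   ]
 [-1.     0.     0.   ]
 [-0.    -1.    -0.002]]
```

Emit:
apply_moves --pt "0 -1.3 -2.0 0.2 -1" --pt "0 -2.6 -2.3 0.3 -2" --pt "0 -4.0 -2.3 0.5 -3" --pt "0 -4.0 -2.3 0.5 -4" --pt "0 -4.0 -2.3 0.5 -5" --pt "0 -4.0 -2.3 0.5 -5.5" --pt "0 -4.0 -2.3 0.5 -5.5"

```text
t: 1.02
tcp_pos: [0.6397, 0.1201, 0.2998]
tool_rot: [0.674, -0.213, 0.213, -0.674]
force: [0.1, -0.1, -0.1]
finger_gap: 0.001
```

```bash
python3 - <<'E'
from station import manip
from h import *
s=manip.sense();c=manip.get_calibration("wrist")
im=manip.snapshot("wrist");cv2.imwrite("pics/w1.png",im[:,:,::-1])
print(s['t'],s['tcp_pos'],R.from_quat(s['tool_rot']).as_matrix().round(4),s['q'],s['finger_gap'],s['force'])
np.savez("w1.npz",K=c["intrinsics"],T=c["extrinsics"])
print(c["extrinsics"].round(4))
E
```

```text
1.025 [0.63967889 0.12009749 0.29983906] [[ 8.186e-01 -1.000e-03  5.743e-01]
 [-5.743e-01 -0.000e+00  8.186e-01]
 [-8.000e-04 -1.000e+00 -6.000e-04]] [ 1.42160998e-02  5.00965706e-01  1.28027624e+00 -2.78490304e-05
  1.36136917e+00 -9.44782000e-01] 0.0007874401613200703 [ 0.08617529 -0.13101806 -0.11720841]
[[ 5.745e-01 -7.811e-01 -2.445e-01  5.768e-01]
 [ 8.185e-01  5.482e-01  1.717e-01  1.640e-01]
 [-1.000e-04 -2.988e-01  9.543e-01  4.424e-01]
 [ 0.000e+00  0.000e+00  0.000e+00  1.000e+00]]
```

View pics/w1.png

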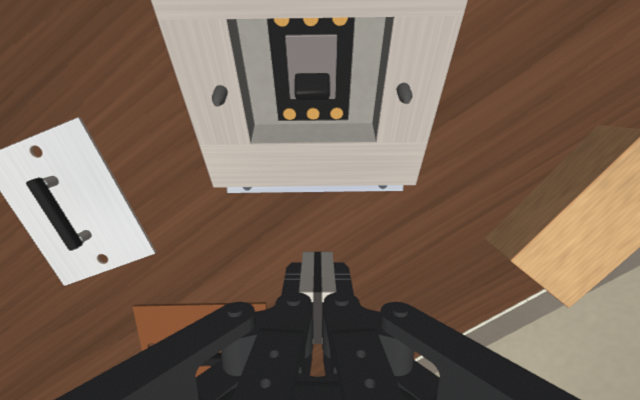

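```bash
python3 - <<'E'
import cv2
a=cv2.imread("pics/w1.png")[0:200,170:450]
cv2.imwrite("pics/w1z.png",cv2.resize(a,None,fx=2.85,fy=2.85,interpolation=2))
E
```

```text
(no output)
```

View pics/w1z.png

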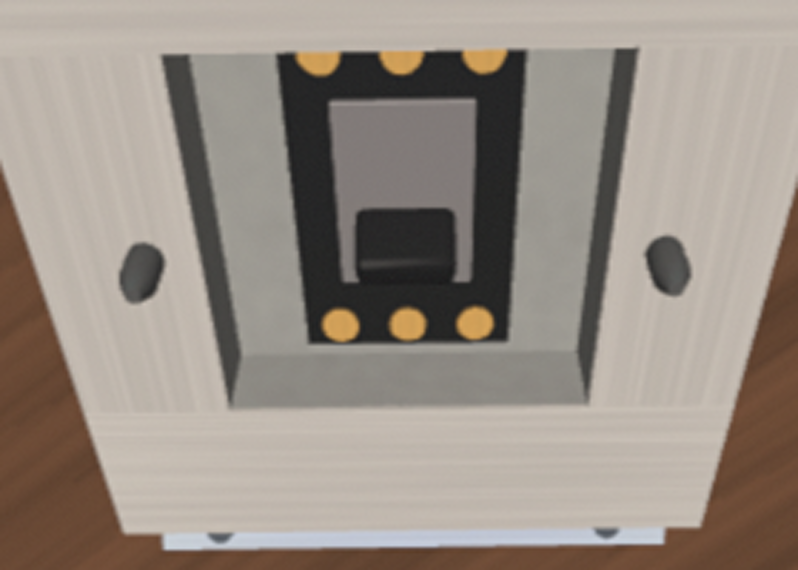

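```bash
cat > seat.py <<'E'
from h import *
from scipy.optimize import least_squares
def seatpose(p):
    x,y,z,yaw=p
    return R.from_euler('z',yaw).as_matrix()@R.from_euler('y',-30,degrees=True).as_matrix(),np.array([x,y,z])
def fit(c,obs,free=True,z0=.1206):
    # obs list (seat pt m, (u,v))
    def f(p):
        q=p if free else [p[0],p[1],z0,p[2]]
        M,t=seatpose(q)
        return np.concatenate([proj(c,M@np.array(a)+t)-b for a,b in obs])
    r=least_squares(f,[.5745,.1634,.1206,2.54] if free else [.5745,.1634,2.54]);return r.x,r.fun.reshape(-1,2)
E
python3 - <<'E'
from seat import *
d=np.load("w1.npz");c=dict(intrinsics=d['K'],extrinsics=d['T'])
px=lambda u,v:np.array([170+(u+.5)/2.85-.5,(v+.5)/2.85-.5])
o=[((-.06,.065,0),px(231,407)),((-.06,-.065,0),px(588,403)),((.06,.065,0),px(163,54)),((.06,-.065,0),px(636,48))]
o2=o+[((-.121,.118,0),px(123,533)),((-.121,-.118,0),px(702,526))]
for ob in(o,o2):
  for fr in(True,False):
    p,e=fit(c,ob,fr);print(np.round(p,4),np.degrees(p[-1]).round(2),np.abs(e).max().round(2))
M,t=seatpose(p if len(p)==4 else [p[0],p[1],.1206,p[2]])
for q in [(0,.082,0),(0,.082,.022),(0,-.082,0),(0,-.082,.022),(-.014,0,-.01),(.024,0,-.01)]:
    u=proj(c,M@np.array(q)+t);print(q,((u[0]+.5-170)*2.85).round(),((u[1]+.5)*2.85).round())
E
```

```text
[0.5668 0.165  0.1165 2.5428] 145.69 0.67
[0.5672 0.1648 2.5427] 145.69 1.37
[0.5672 0.1648 0.1187 2.5429] 145.7 1.02
[0.5673 0.1648 2.5429] 145.7 1.4
(0, 0.082, 0) 147.0 259.0
(0, 0.082, 0.022) 133.0 296.0
(0, -0.082, 0) 665.0 252.0
(0, -0.082, 0.022) 678.0 288.0
(-0.014, 0, -0.01) 407.0 279.0
(0.024, 0, -0.01) 404.0 166.0
```

```bash
cat >> seat.py <<'E'
P=[.5672,.1648,.119,np.radians(145.7)]
def world(q): 
    M,t=seatpose(P);return M@(np.array(q)/1000)+t
def toseat(w):
    M,t=seatpose(P);return M.T@(np.array(w)-t)*1000
def units(s,w):
    T=R.from_quat(s['tool_rot']).as_matrix();return (T.T@(np.array(w)-s['tcp_pos'])/.03).round(2)
E
python3 - <<'E'
from station import manip
from seat import *
s=manip.sense()
for q in [(-41.5,-6,40),(-41.5,-6,-15),(-20,-6,-15),(5,-6,-15)]:
    w=world(q);print(q,w.round(4),units(s,w))
E
```

```text
(-41.5, -6, 40) [0.6168 0.1382 0.1329] [-0.97  5.57  0.06]
(-41.5, -6, -15) [0.5941 0.1537 0.0853] [-1.89  7.16  0.05]
(-20, -6, -15) [0.5787 0.1642 0.096 ] [-2.51  6.8   0.04]
(5, -6, -15) [0.5608 0.1764 0.1085] [-3.23  6.38  0.03]
```

Emit:
apply_moves --pt "0 -1.0 1.5 0.05 0" --pt "0 -1.9 3.0 0.05 0" --pt "0 -1.9 4.5 0.05 0" --pt "0 -1.9 5.5 0.05 0" --pt "0 -1.9 6.3 0.05 0" --pt "0 -1.9 6.8 0.05 0" --pt "0 -1.9 7.1 0.05 0" --pt "0 -1.9 7.1 0.05 0"

```text
t: 2.08
tcp_pos: [0.5942, 0.1539, 0.0872]
tool_rot: [0.674, -0.213, 0.213, -0.674]
force: [-0.8, -0.6, -0.8]
finger_gap: -0.007
```

```bash
python3 - <<'E'
from station import manip
from seat import *
s=manip.sense();im=manip.snapshot("wrist");im2=manip.snapshot("scene")
cv2.imwrite("pics/w2.png",cv2.hconcat([cv2.resize(im[:,:,::-1],(480,300)),cv2.resize(im2[170:290,290:430,::-1],(320,300))]))
print(toseat(s['tcp_pos']),s['force'])
for q in [(-20,-6,-15),(4,-6,-15)]: print(units(s,world(q)))
E
```

```text
[-40.52061982  -6.21526488 -13.37422514] [-0.75163277 -0.56529492 -0.81506322]
[-0.62 -0.29 -0.01]
[-1.31 -0.69 -0.02]
```

View pics/w2.png

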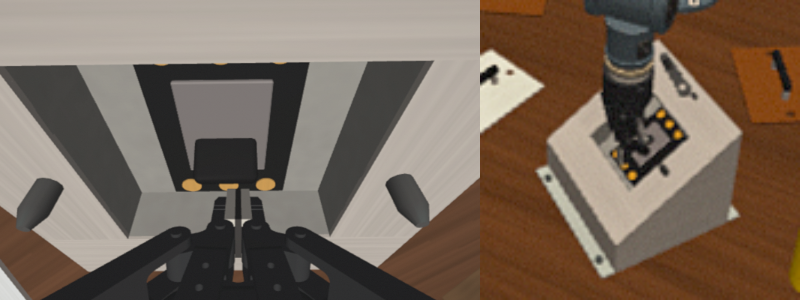

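Emit:
apply_moves --pt "0 -0.3 -0.1 0 0" --pt "0 -0.5 -0.23 0 0" --pt "0 -0.7 -0.35 0 0" --pt "0 -0.9 -0.46 0 0" --pt "0 -1.1 -0.58 0 0" --pt "0 -1.2 -0.63 0 0"

```text
t: 2.92
tcp_pos: [0.5682, 0.1741, 0.1092]
tool_rot: [-0.674, 0.209, -0.216, 0.675]
force: [4.3, -3.1, 3.4]
finger_gap: -0.002
```

```bash
python3 - <<'E'
from station import manip
from seat import *
s=manip.sense();im=manip.snapshot("wrist")
cv2.imwrite("pics/w3.png",im[:,:,::-1])
print(toseat(s['tcp_pos']),s['force'])
E
```

```text
[ -1.07616025  -8.19693985 -10.68077646] [ 4.309967   -3.08410441  3.38052024]
```

View pics/w3.png

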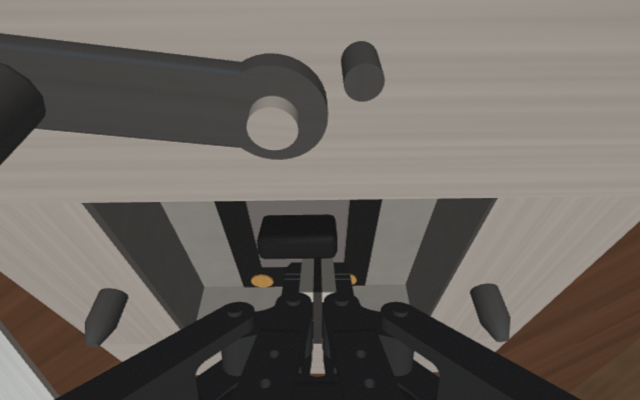

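Emit:
apply_moves --pt "0 -0.1 -0.04 0 0" --pt "0 -0.18 -0.08 0 0" --pt "0 -0.25 -0.1 0 0" --pt "0 -0.25 -0.1 0 0"

```text
t: 3.48
tcp_pos: [0.5643, 0.1767, 0.1096]
tool_rot: [-0.674, 0.208, -0.217, 0.675]
force: [12.2, -9.0, -5.6]
finger_gap: 0.002
```

```bash
python3 - <<'E'
from station import manip
from seat import *
s=manip.sense()
print(toseat(s['tcp_pos']),s['force'])
E
```

```text
[  3.198965    -8.13859465 -12.68721397] [12.22600528 -9.01717551 -5.56562001]
```

Emit:
apply_moves --pt "0 -0.1 -0.05 0 0" --pt "0 -0.15 -0.08 0 0" --pt "0 -0.15 -0.08 0 0"

```text
t: 3.85
tcp_pos: [0.564, 0.1772, 0.1112]
tool_rot: [0.675, -0.205, 0.219, -0.674]
force: [19.1, -15.1, -14.2]
finger_gap: -0.001
```

```bash
python3 - <<'E'
from station import manip
from seat import *
s=manip.sense()
print(toseat(s['tcp_pos']),s['force'])
E
```

```text
[  4.43329415  -8.48094542 -11.58953035] [ 19.09992137 -15.11783576 -14.21268477]
```

Emit:
apply_moves --pt "0 0.4 0.1 0 0" --pt "0 0.8 0.1 0 0" --pt "0 0.9 -1.2 0 0" --pt "0 1.2 -3.0 0 0" --pt "0 1.5 -5.0 0 0" --pt "0 1.5 -6.0 0 0" --pt "0 1.5 -6.0 0 0"

```text
t: 4.72
tcp_pos: [0.592, 0.1565, 0.2944]
tool_rot: [-0.674, 0.211, -0.214, 0.675]
force: [-0.2, -0.0, 0.1]
finger_gap: -0.0
```

```bash
python3 - <<'E'
from station import manip
from seat import *
s=manip.sense();c=manip.get_calibration("wrist")
im=manip.snapshot("wrist");cv2.imwrite("pics/w4.png",im[:,:,::-1])
print(s['t'],s['tcp_pos'],s['q'],s['force'])
np.savez("w4.npz",K=c["intrinsics"],T=c["extrinsics"])
E
```

```text
4.725 [0.59197321 0.15648095 0.29437679] [ 7.57185912e-02  4.45511972e-01  1.39322924e+00  8.81891607e-04
  1.29874524e+00 -8.85182676e-01] [-0.19640841 -0.01682934  0.11367907]
```

View pics/w4.png

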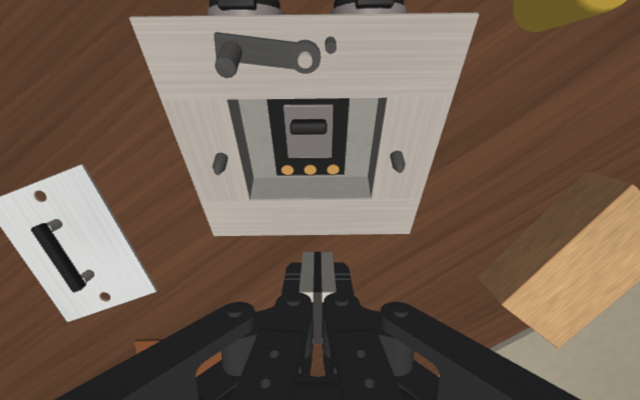

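```bash
python3 - <<'E'
import cv2
a=cv2.imread("pics/w4.png")
cv2.imwrite("pics/w4z.png",cv2.resize(a[5:245,120:486],None,fx=2.18,fy=2.18,interpolation=2))
cv2.imwrite("pics/w4c.png",cv2.resize(a[155:335,0:170],None,fx=3,fy=3,interpolation=2))
E
```

```text
(no output)
```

View pics/w4z.png

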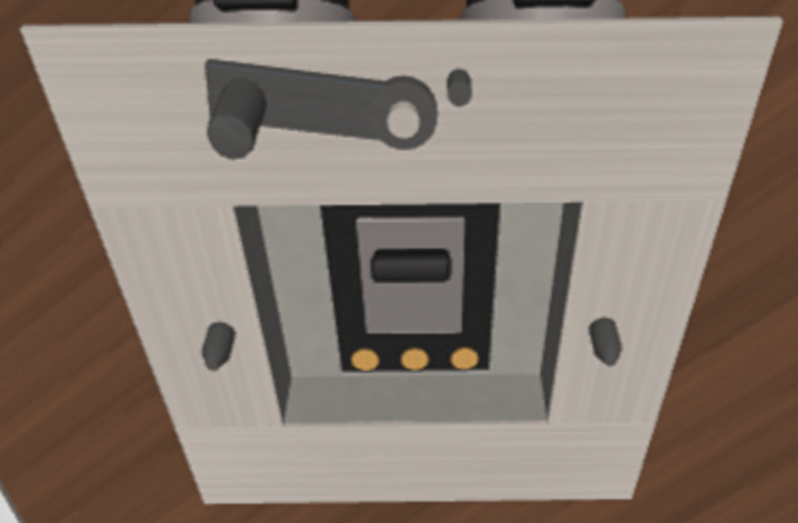

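View pics/w4c.png

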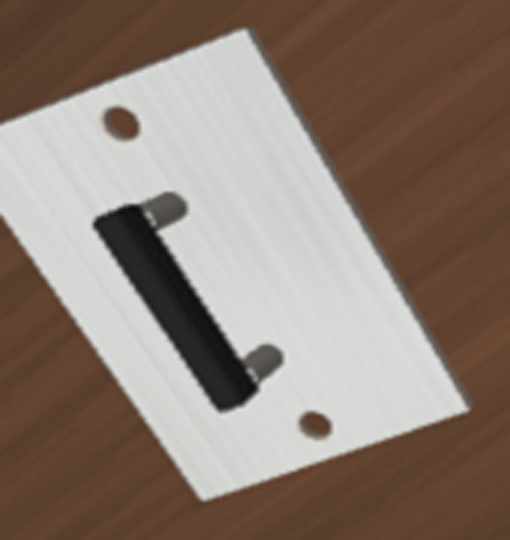

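```bash
python3 - <<'E'
from seat import *
d=np.load("w4.npz");c=dict(intrinsics=d['K'],extrinsics=d['T'])
px=lambda u,v:np.array([120+(u+.5)/2.18-.5,5+(v+.5)/2.18-.5])
o=[((-.06,.065,0),px(285,423)),((-.06,-.065,0),px(547,420)),((.06,.065,0),px(235,206)),((.06,-.065,0),px(582,202))]
o2=o+[((-.121,.118,0),px(205,503)),((-.121,-.118,0),px(631,498)),((.121,.118,0),px(23,28)),((.121,-.118,0),px(781,17))]
for ob in(o,o2):
  for fr in(True,False):
    p,e=fit(c,ob,fr);print(np.round(p,4),np.degrees(p[-1]).round(2),np.abs(e).max().round(2))
p,e=fit(c,o2);M,t=seatpose(p);print(e.round(1).tolist())
for q in [(0,.082,0),(0,.082,.022),(0,-.082,0),(0,-.082,.022),(.098,0,.0125),(.098-.05*np.cos(1.57),.05,.0405)]+[(.005+.046*np.sin(a-.42),0,-.052+.046*np.cos(a-.42)) for a in (.74,.84)]:
    u=proj(c,M@np.array(q)+t);print(np.round(q,4),((u[0]+.5-120)*2.18).round(),((u[1]+.5-5)*2.18).round())
px=lambda u,v:((u+.5)/3-.5,155+(v+.5)/3-.5)
h=[onz(c,*px(122,124),.004),onz(c,*px(316,425),.004)]
print(h,(h[0]+h[1])/2,np.linalg.norm(h[0]-h[1]),np.degrees(np.arctan2(*(h[1]-h[0])[[1,0]])))
k=[onz(c,*px(*q),.005) for q in[(248,29),(468,410),(203,501)]]
print(k,(k[0]+k[2])/2,np.degrees(np.arctan2(*(k[1]-k[0])[[1,0]])))
b=[onz(c,*px(*q),.04) for q in[(110,213),(236,398)]];print((b[0]+b[1])/2)
E
```

```text
[0.5675 0.1648 0.1164 2.5429] 145.69 0.47
[0.5673 0.165  2.5428] 145.69 1.28
[0.5672 0.165  0.1193 2.5438] 145.75 1.03
[0.5672 0.165  2.5438] 145.75 1.31
[[-0.5, 0.9], [0.3, 0.7], [-0.6, -0.8], [0.3, -1.0], [0.2, -0.6], [0.2, -0.9], [-0.0, 0.4], [0.1, 0.9]]
[0.    0.082 0.   ] 224.0 331.0
[0.    0.082 0.022] 214.0 365.0
[ 0.    -0.082  0.   ] 603.0 326.0
[ 0.    -0.082  0.022] 611.0 360.0
[0.098  0.     0.0125] 405.0 116.0
[0.098  0.05   0.0405] 235.0 160.0
[ 0.0195  0.     -0.0083] 412.0 280.0
[ 0.0238  0.     -0.01  ] 412.0 269.0
[array([ 0.42064591, -0.17200007,  0.004     ]), array([ 0.57889531, -0.2133911 ,  0.004     ])] [ 0.49977061 -0.19269559  0.004     ] 0.1635728847742315 -14.657675934243642
[array([ 0.42308151, -0.09394585,  0.005     ]), array([ 0.61521106, -0.14605172,  0.005     ]), array([ 0.57737126, -0.29046745,  0.005     ])] [ 0.50022638 -0.19220665  0.005     ] -15.173732328913719
[ 0.49874282 -0.18656378  0.04      ]
```

```bash
sed -i 's/^P=.*/P=[.5672,.1649,.119,np.radians(145.7)]/' seat.py; python3 - <<'E'
from station import manip
from seat import *
s=manip.sense();T=R.from_quat(s['tool_rot']).as_matrix();y=np.degrees(np.arctan2(T[1,2],T[0,2]))
print(y, 'twist',-(75-y)/10)
for w in [(.5,-.1925,.15),(.5,-.1925,.022)]: print(units(s,w))
E
```

```text
55.04169242179723 twist -1.995830757820277
[  4.19   4.73 -11.26]
[  4.19   8.99 -11.26]
```

Emit:
apply_moves --pt "45 0.7 0 -1.9 -1" --pt "45 1.4 0.3 -3.8 -2" --pt "45 2.1 0.8 -5.6 -2" --pt "45 2.8 1.5 -7.4 -2" --pt "45 3.5 2.5 -9.2 -2" --pt "45 4.2 3.6 -10.7 -2" --pt "45 4.2 4.7 -11.25 -2" --pt "45 4.2 4.7 -11.25 -2" --pt "45 4.2 4.7 -11.25 -2"

```text
t: 5.9
tcp_pos: [0.5012, -0.1919, 0.1504]
tool_rot: [-0.701, 0.093, -0.092, 0.702]
force: [-0.1, -0.1, 1.3]
finger_gap: 0.524
```

```bash
python3 - <<'E'
from station import manip
from seat import *
s=manip.sense();T=R.from_quat(s['tool_rot']).as_matrix();y=np.degrees(np.arctan2(T[1,2],T[0,2]))
c=manip.get_calibration("wrist")
im=manip.snapshot("wrist");cv2.imwrite("pics/w5.png",im[:,:,::-1])
print(y,s['tcp_pos'],units(s,(.5,-.1925,.022)))
for a in (-.082,.082):
  p=np.array([.5,-.1925,.005])+a*np.array([np.cos(np.radians(-15)),np.sin(np.radians(-15)),0]);print(proj(c,p))
np.savez("w5.npz",K=c["intrinsics"],T=c["extrinsics"])
E
```

```text
75.03357502997144 [ 0.50116966 -0.19188386  0.15039086] [-0.03  4.28 -0.03]
[315.91459678  90.72530491]
[316.03404663 272.05317963]
```

View pics/w5.png

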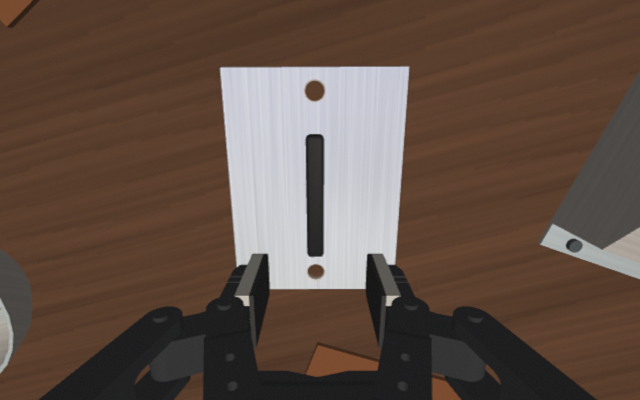

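Emit:
apply_moves --pt "45 0 1.5 0 0" --pt "45 0 2.8 0 0" --pt "45 0 3.7 0 0" --pt "45 0 4.25 0 0" --pt "45 0 4.25 0 0" --pt "10 0 4.25 0 0" --pt "10 0 4.25 0 0" --pt "10 0 4.25 0 0" --pt "10 0 4.25 0 0" --pt "10 0 4.25 0 0" --squeeze 30

```text
t: 7.2
tcp_pos: [0.5022, -0.1936, 0.0245]
tool_rot: [0.701, -0.091, 0.093, -0.701]
force: [0.1, 0.6, 5.2]
finger_gap: 0.152
```

```bash
python3 - <<'E'
from station import manip
from seat import *
s=manip.sense();print(s['tcp_pos'],s['finger_gap'],s['force'])
im=manip.snapshot("wrist");cv2.imwrite("pics/w6.png",im[:,:,::-1])
E
```

```text
[ 0.5022356  -0.19364836  0.02447742] 0.15162012244683418 [0.12859582 0.555127   5.21714486]
```

View pics/w6.png

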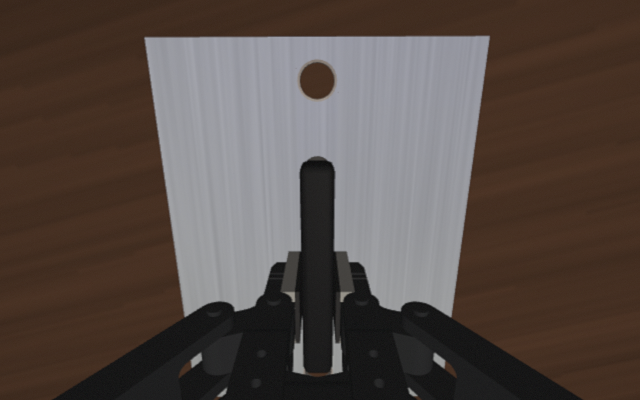

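Emit:
apply_moves --pt "10 0 -0.5 0 0" --pt "10 0 -1.5 0 0" --pt "10 0 -3.0 0 0" --pt "10 0 -5.0 0 0" --pt "10 0 -7.0 0 0" --pt "10 0 -8.5 0 0" --pt "10 0 -8.5 0 0" --pt "10 0 -8.5 0 0"

```text
t: 8.25
tcp_pos: [0.4995, -0.1919, 0.2763]
tool_rot: [-0.7, 0.094, -0.091, 0.702]
force: [-0.9, -0.4, -6.3]
finger_gap: 0.153
```

```bash
python3 - <<'E'
from station import manip
from seat import *
s=manip.sense();print(s['tcp_pos'],s['finger_gap'],s['force'],s['ft_torque'])
c=manip.get_calibration("wrist");im=manip.snapshot("wrist");cv2.imwrite("pics/w7.png",im[:,:,::-1])
np.savez("w7.npz",K=c["intrinsics"],T=c["extrinsics"],tr=s['tool_rot'],tp=s['tcp_pos'])
E
```

```text
[ 0.49946608 -0.19193709  0.27632284] 0.152743337904189 [-0.88805411 -0.36900567 -6.28029046] [ 0.03511585 -0.03426473  0.02330066]
```

View pics/w7.png

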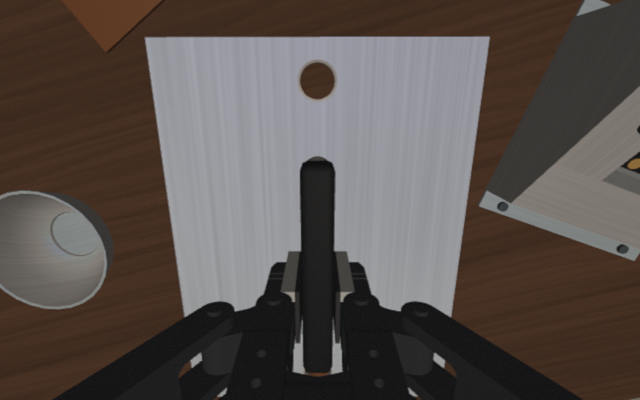

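```bash
python3 - <<'E'
from seat import *
d=np.load("w7.npz");c=dict(intrinsics=d['K'],extrinsics=d['T']);T=R.from_quat(d['tr']).as_matrix()
for off in(.018,.020,.022):
    f=lambda u,v:T.T@(onz(c,u,v,d['tp'][2]-off)-d['tp'])*1000
    a,b,h=f(145,38),f(489,37),f(317.3,80)
    print(off,np.linalg.norm(a-b).round(2),a.round(1),b.round(1),h.round(1))
E
```

```text
0.018 148.88 [-101.8   18.3  -74.5] [-102.2   18.6   74.4] [-84.7  18.4   0. ]
0.02 150.73 [-102.1   20.3  -75.4] [-102.5   20.6   75.3] [-84.8  20.4   0. ]
0.022 152.58 [-102.4   22.3  -76.3] [-102.8   22.6   76.2] [-84.9  22.4   0. ]
```

```bash
cat >> seat.py <<'E'
u=np.array([np.cos(P[3]),np.sin(P[3]),0]);yv=np.array([-np.sin(P[3]),np.cos(P[3]),0])
def hw(h,y,z): return np.array([P[0],P[1],0])+u*h/1000+yv*y/1000+np.array([0,0,z])
def toh(w):
    w=np.array(w);d=w-[P[0],P[1],0];return np.array([d@u*1000,d@yv*1000,w[2]*1000])
def yaw(s):
    T=R.from_quat(s['tool_rot']).as_matrix();return np.degrees(np.arctan2(T[1,2],T[0,2]))
E
python3 - <<'E'
from station import manip
from seat import *
s=manip.sense();print(yaw(s),(yaw(s)-145.7)/10,units(s,hw(-45,-2.4,.27)))
E
```

```text
74.99133565923132 -7.0708664340768665 [ 0.55  0.2  11.65]
```

Emit:
apply_moves --pt "10 0 0 0.6 -0.4" --pt "10 0 0 1.8 -1.1" --pt "10 0.1 0 3.3 -2.0" --pt "10 0.2 0 4.8 -2.9" --pt "10 0.3 0 6.3 -3.8" --pt "10 0.4 0 7.8 -4.7" --pt "10 0.5 0.1 9.2 -5.6" --pt "10 0.55 0.2 10.4 -6.3" --pt "10 0.55 0.2 11.2 -6.8" --pt "10 0.55 0.2 11.65 -7.07" --pt "10 0.55 0.2 11.65 -7.07" --pt "10 0.55 0.2 11.65 -7.07"

```text
t: 9.8
tcp_pos: [0.6072, 0.1395, 0.2716]
tool_rot: [-0.625, -0.33, 0.331, 0.625]
force: [-0.0, -0.7, -5.4]
finger_gap: 0.155
```

```bash
python3 - <<'E'
from station import manip
from seat import *
s=manip.sense();c=manip.get_calibration("wrist");im=manip.snapshot("wrist");cv2.imwrite("pics/w8.png",im[:,:,::-1])
np.savez("w8.npz",K=c["intrinsics"],T=c["extrinsics"])
print(s['t'],s['finger_gap'],s['force'],yaw(s),toh(s['tcp_pos']),s['q'])
for q in[(-30,-2.4,.195),(-14,-2.4,.19),(-11,-2.4,.183)]:print(units(s,hw(*q)))
E
```

```text
9.8 0.15516242149677226 [-4.15797967e-03 -6.78629680e-01 -5.37833318e+00] 145.65220999041583 [-47.37820299  -1.57822737 271.60790015] [ 4.70225890e-02  4.84713149e-01  1.39020288e+00 -6.78697098e-04
  1.26810650e+00 -2.49488578e+00]
[0.03 2.55 0.58]
[0.03 2.72 1.11]
[0.03 2.95 1.21]
```

View pics/w8.png

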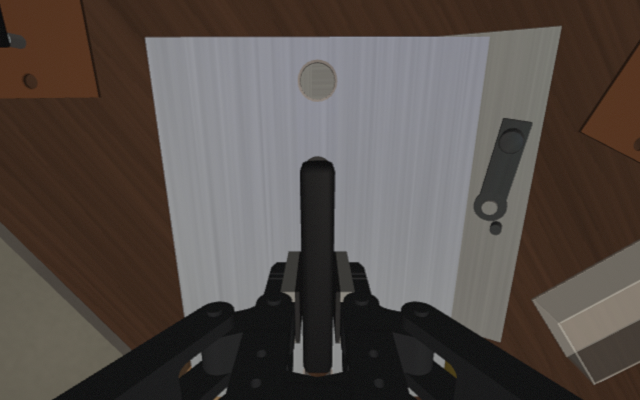

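Emit:
apply_moves --pt "10 0 0.8 0.2 0" --pt "10 0 1.8 0.4 0" --pt "10 0 2.5 0.6 0" --pt "10 0 2.6 0.8 0" --pt "10 0.03 2.7 1.1 0" --pt "10 0.03 2.7 1.1 0" --pt "10 0.03 2.7 1.1 0"

```text
t: 10.72
tcp_pos: [0.5818, 0.1596, 0.1922]
tool_rot: [0.626, 0.331, -0.33, -0.625]
force: [0.4, -0.7, -5.1]
finger_gap: 0.158
```

```bash
python3 - <<'E'
from station import manip
from seat import *
s=manip.sense();c=manip.get_calibration("wrist");im=manip.snapshot("wrist");cv2.imwrite("pics/w9.png",im[:,:,::-1])
im=manip.snapshot("side");cv2.imwrite("pics/s9.png",cv2.resize(im[110:230,260:420,::-1],(640,480),interpolation=2))
print(s['t'],s['finger_gap'],s['force'],yaw(s),toh(s['tcp_pos']))
np.savez("w9.npz",K=c["intrinsics"],T=c["extrinsics"])
E
```

```text
10.725 0.15818722233240126 [ 0.39394555 -0.7192324  -5.11515242] 145.70772913728547 [-15.01712239  -3.85188814 192.17182069]
```

View pics/w9.png

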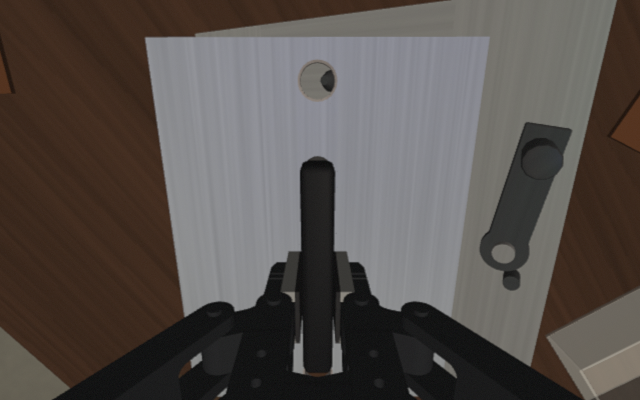

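View pics/s9.png

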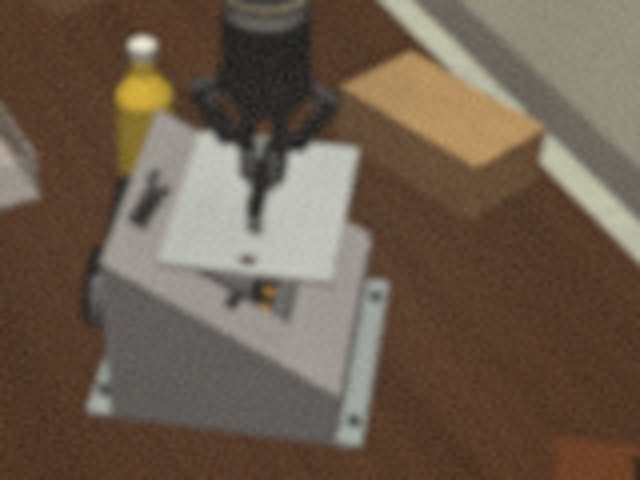

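```bash
python3 - <<'E'
from station import manip
from seat import *
d=np.load("w9.npz");c=dict(intrinsics=d['K'],extrinsics=d['T'])
for z in(0,14,22): print(z,proj(c,world((0,82,z))),proj(c,world((0,88,z))),proj(c,world((0,76,z))))
s=manip.sense();print(proj(c,hw(-15,-3.85+2.4+82,.1722)))
E
python3 -c "
import cv2
cv2.imwrite('pics/w9z.png',cv2.resize(cv2.imread('pics/w9.png')[50:110,280:360],None,fx=8,fy=8,interpolation=2))"
```

```text
0 [342.06910018  82.21654502] [342.29353944  71.51748448] [341.84863199  92.72630404]
14 [331.19400967  81.29376179] [331.32821581  69.9339675 ] [331.06232006  92.44054677]
22 [324.36922402  80.71465877] [324.44071012  68.93933364] [324.29912579  92.26137228]
[316.923724   80.5445108]
```

View pics/w9z.png

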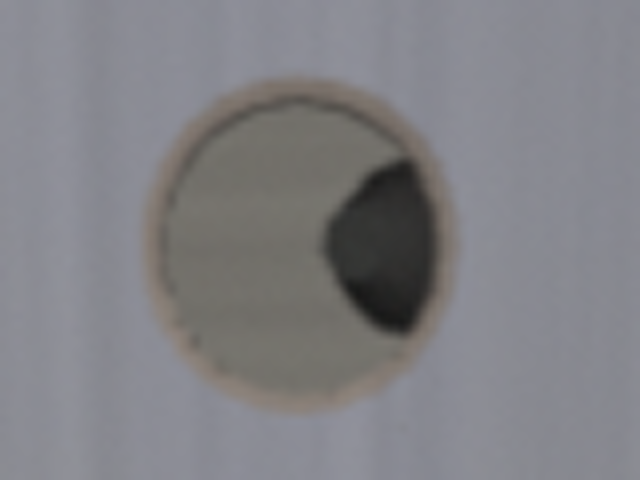

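Emit:
apply_moves --pt "10 -0.05 0.1 0.13 0" --pt "10 -0.05 0.3 0.13 0" --pt "10 -0.05 0.45 0.1 0" --pt "10 -0.05 0.6 0.08 0" --pt "10 -0.05 0.72 0.05 0" --pt "10 -0.05 0.82 0.02 0" --pt "10 -0.05 0.82 0.02 0" --squeeze 20

```text
t: 11.7
tcp_pos: [0.5808, 0.1583, 0.1683]
tool_rot: [0.626, 0.331, -0.329, -0.625]
force: [-0.5, -2.6, 8.1]
finger_gap: 0.157
```

```bash
python3 - <<'E'
from station import manip
from seat import *
s=manip.sense();c=manip.get_calibration("wrist");im=manip.snapshot("wrist");cv2.imwrite("pics/w10.png",im[:,:,::-1])
im=manip.snapshot("side");cv2.imwrite("pics/s10.png",cv2.resize(im[110:230,260:420,::-1],(640,480),interpolation=2))
print(s['t'],s['finger_gap'],s['force'],yaw(s),toh(s['tcp_pos']))
np.savez("w10.npz",K=c["intrinsics"],T=c["extrinsics"])
E
```

```text
11.7 0.15724714356443456 [-0.47904132 -2.57990768  8.06149599] 145.6618703153217 [-14.97005188  -2.23082811 168.26448233]
```

View pics/w10.png

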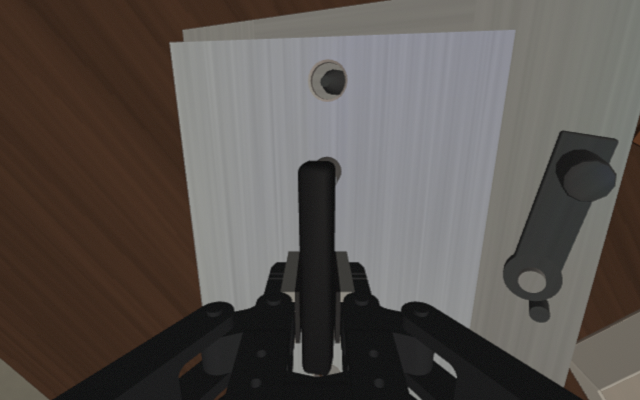

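View pics/s10.png

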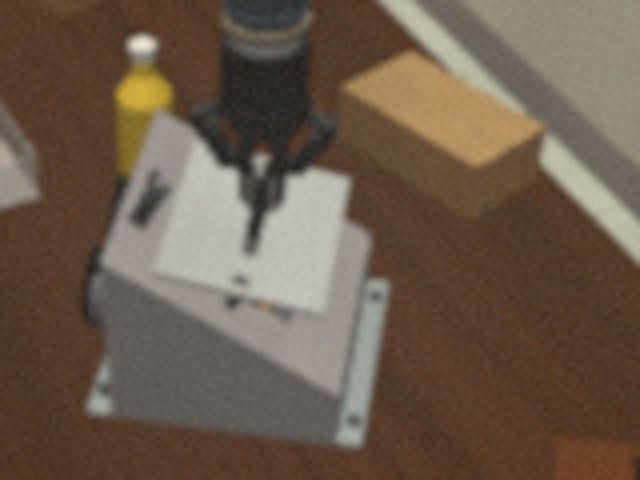

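Emit:
apply_moves --pt "10 0 0.15 -0.02 0" --pt "10 0 0.28 -0.03 0" --pt "10 0 0.4 -0.04 0" --pt "10 0 0.5 -0.05 0" --pt "10 0 0.5 -0.05 0" --squeeze 20

```text
t: 12.42
tcp_pos: [0.5831, 0.1573, 0.1541]
tool_rot: [0.626, 0.332, -0.329, -0.625]
force: [-0.0, -4.0, 11.2]
finger_gap: 0.158
```

```bash
python3 - <<'E'
from station import manip
from seat import *
s=manip.sense();c=manip.get_calibration("wrist");im=manip.snapshot("wrist");cv2.imwrite("pics/w11.png",im[:,:,::-1])
im=manip.snapshot("side");cv2.imwrite("pics/s11.png",cv2.resize(im[110:230,260:420,::-1],(640,480),interpolation=2))
print(s['t'],s['finger_gap'],s['force'],yaw(s),toh(s['tcp_pos']))
E
```

```text
12.425 0.15766586125997337 [-0.04820494 -4.03506327 11.21408241] 145.6622814980974 [-17.38561585  -2.69953473 154.12244225]
```

View pics/w11.png

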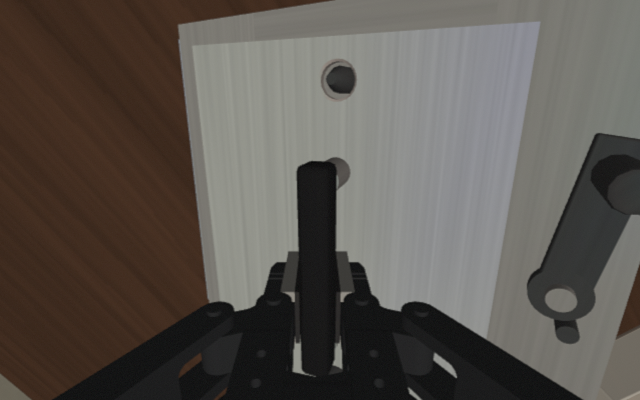

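View pics/s11.png

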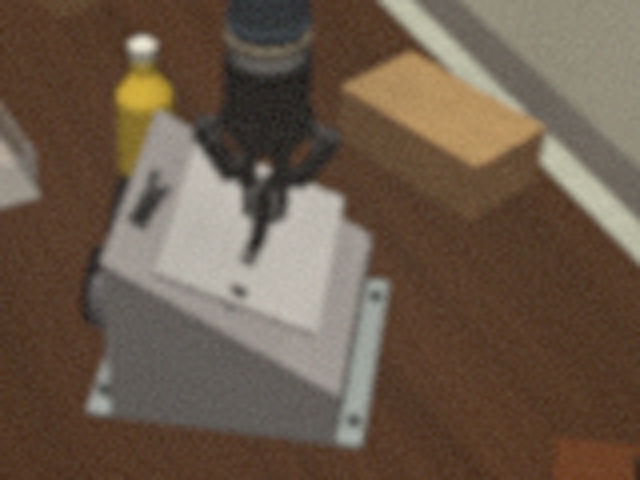

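Emit:
apply_moves --pt "10 0 0.14 0.01 0" --pt "10 0 0.27 0.02 0" --pt "10 0 0.4 0.03 0" --pt "10 0 0.52 0.04 0" --pt "10 0 0.6 0.04 0" --pt "10 0 0.6 0.04 0" --squeeze 20

```text
t: 13.28
tcp_pos: [0.5833, 0.1576, 0.1365]
tool_rot: [0.627, 0.333, -0.328, -0.624]
force: [-0.2, -3.8, 11.0]
finger_gap: 0.156
```

```bash
python3 - <<'E'
from station import manip
from seat import *
s=manip.sense();c=manip.get_calibration("wrist");im=manip.snapshot("wrist");cv2.imwrite("pics/w12.png",im[:,:,::-1])
im=manip.snapshot("side");cv2.imwrite("pics/s12.png",cv2.resize(im[110:230,260:420,::-1],(640,480),interpolation=2))
print(s['t'],s['finger_gap'],s['force'],yaw(s),toh(s['tcp_pos']))
E
```

```text
13.275 0.15624607531668874 [-0.16060045 -3.80845485 10.96939375] 145.7003913236568 [-17.43953907  -3.02762355 136.53018065]
```

View pics/w12.png

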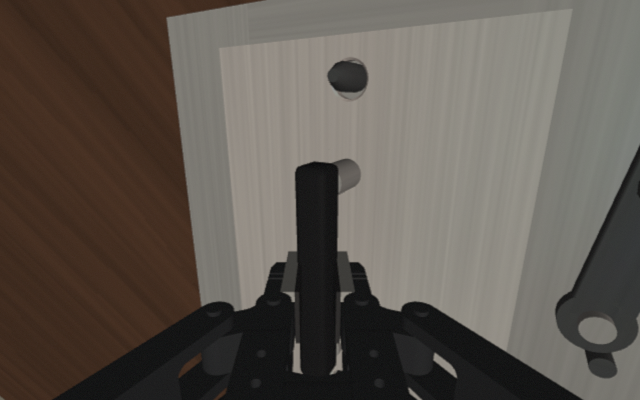

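View pics/s12.png

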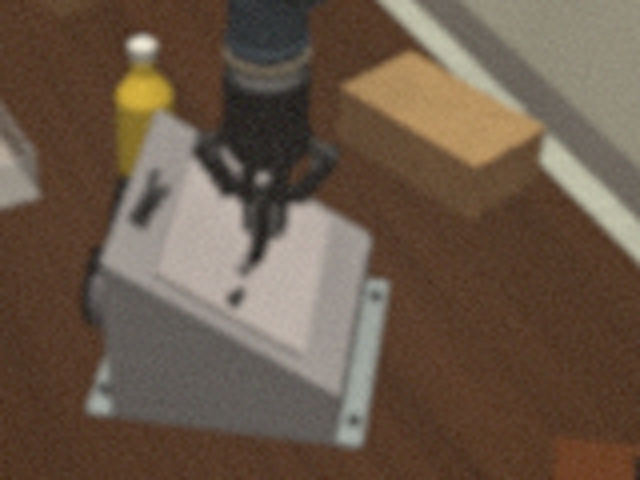

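Emit:
apply_moves --pt "10 0 0.1 0.0 0" --pt "10 0 0.2 0.0 0" --pt "10 0 0.2 0.0 0" --squeeze 20

```text
t: 13.75
tcp_pos: [0.5843, 0.1574, 0.1359]
tool_rot: [0.628, 0.334, -0.327, -0.623]
force: [-6.7, -6.6, 37.1]
finger_gap: 0.157
```

```bash
python3 - <<'E'
from station import manip
from seat import *
s=manip.sense();c=manip.get_calibration("wrist");im=manip.snapshot("wrist");cv2.imwrite("pics/w13.png",im[:,:,::-1])
np.savez("w13.npz",K=c["intrinsics"],T=c["extrinsics"])
print(s['t'],s['finger_gap'],s['force'],yaw(s),toh(s['tcp_pos']))
for z in (0,5):
  for q in [(-75,100,z),(75,100,z),(0,82,z)]: print(q,proj(c,world(q)))
E
```

```text
13.75 0.15700443698193814 [-6.70815937 -6.64754353 37.11309812] 145.74346431181874 [-18.36409779  -3.46146006 135.86677315]
(-75, 100, 0) [230.4860753   45.15550718]
(75, 100, 0) [578.89569864  10.82310844]
(0, 82, 0) [358.90423726  77.55947843]
(-75, 100, 5) [223.57179397  43.96346241]
(75, 100, 5) [580.9790335    7.42145062]
(0, 82, 5) [354.15427088  77.03129827]
```

View pics/w13.png

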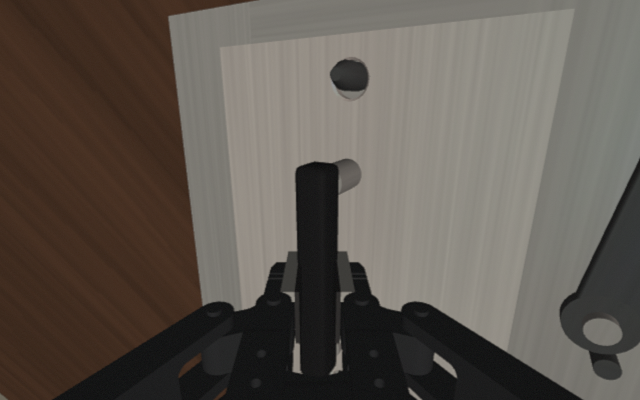

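Emit:
apply_moves --pt "10 0 -0.12 0 0" --pt "15 0 -0.12 0 0" --pt "20 0 -0.12 0 0" --pt "24 0 -0.12 0 0" --pt "28 0 -0.12 0 0" --pt "28 0 -0.12 0 0" --squeeze 20

```text
t: 14.55
tcp_pos: [0.5795, 0.1587, 0.1305]
tool_rot: [-0.625, -0.33, 0.331, 0.625]
force: [0.5, 0.2, 0.6]
finger_gap: 0.324
```

```bash
python3 - <<'E'
from station import manip
from seat import *
s=manip.sense();c=manip.get_calibration("wrist");im=manip.snapshot("wrist");cv2.imwrite("pics/w14.png",im[:,:,::-1])
print(s['t'],s['finger_gap'],s['force'],yaw(s),toh(s['tcp_pos']))
E
```

```text
14.55 0.3241618499005183 [0.52793014 0.22895755 0.62494436] 145.70618147746094 [-13.6506247   -1.79591872 130.5478525 ]
```

View pics/w14.png

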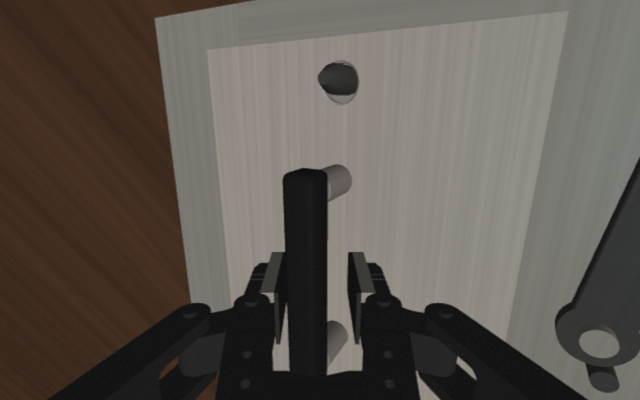

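Emit:
apply_moves --pt "28 0 -0.3 -0.08 0" --pt "28 0 -0.8 -0.08 0" --pt "28 0 -1.5 -0.08 0" --pt "28 0 -2.8 -0.08 0" --pt "0 0.8 -4.0 -0.08 0" --pt "0 1.6 -5.0 -0.08 0" --pt "0 2.0 -5.5 -0.08 0" --pt "0 2.0 -5.5 -0.08 0"

```text
t: 15.6
tcp_pos: [0.6164, 0.2076, 0.2986]
tool_rot: [0.625, 0.332, -0.329, -0.625]
force: [-0.3, -0.7, -0.5]
finger_gap: -0.001
```

```bash
python3 - <<'E'
from station import manip
from seat import *
s=manip.sense();c=manip.get_calibration("wrist");im=manip.snapshot("wrist");cv2.imwrite("pics/w15.png",im[:,:,::-1])
np.savez("w15.npz",K=c["intrinsics"],T=c["extrinsics"])
im=manip.snapshot("scene");cv2.imwrite("pics/c15.png",cv2.resize(im[170:290,290:430,::-1],(640,548),interpolation=2))
print(s['t'],s['finger_gap'],s['force'],yaw(s),toh(s['tcp_pos']))
for q in [(-75,100,5),(75,100,5),(-75,-100,5),(75,-100,5),(0,82,5),(0,-82,5),(98,0,12.5)]: print(q,proj(c,world(q)).round(1))
E
```

```text
15.6 -0.0009172345756268518 [-0.32260265 -0.71642107 -0.47121219] 145.76676487209227 [-16.60897574 -63.00864947 298.57222246]
(-75, 100, 5) [ 2.628e+02 -2.000e-01]
(75, 100, 5) [428.5 -29. ]
(-75, -100, 5) [271.5 205.4]
(75, -100, 5) [405.9 231.4]
(0, 82, 5) [334.6  12. ]
(0, -82, 5) [331.8 199.8]
(98, 0, 12.5) [444. 117.]
```

View pics/w15.png

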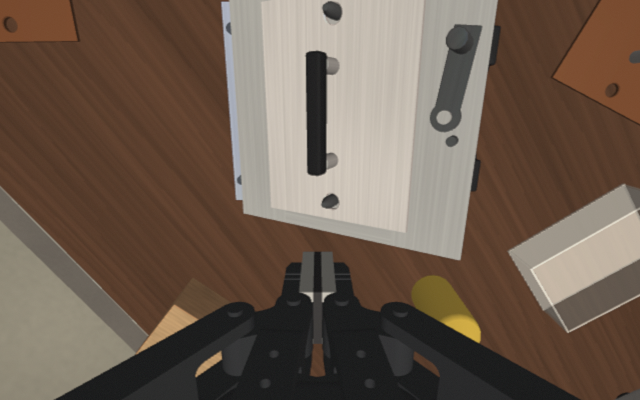

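View pics/c15.png

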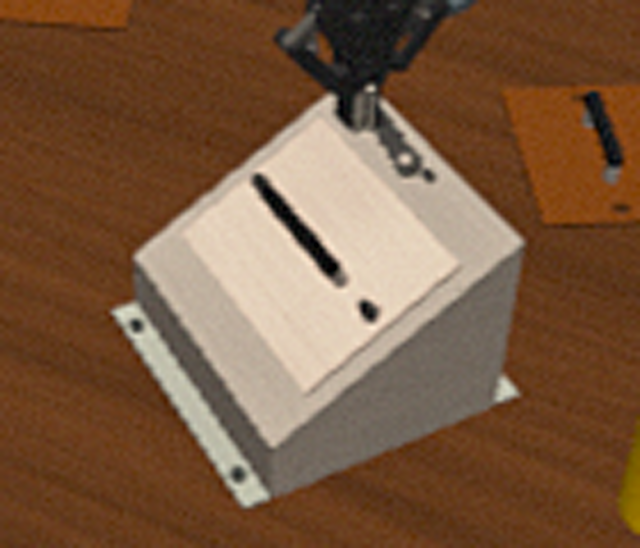

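```bash
python3 - <<'E'
from seat import *
d=np.load("w15.npz");c=dict(intrinsics=d['K'],extrinsics=d['T'])
M,t=seatpose(P)
def onseat(u_,v_,z):
    o,dd=ray(c,u_,v_);o=M.T@(o-t);dd=M.T@dd;return (o+dd*(z/1000-o[2])/dd[2])*1000
k=onseat(457,38,40.5);print(k,onseat(445,118,12.5));print(np.arctan2(k[1],98-k[0]))
for f in(1.5,1.6,1.7,1.8): print(f,proj(c,world((98-50*np.cos(f),50*np.sin(f),40.5))))
for q in [(0,82,22),(0,-82,22)]: print(proj(c,world(q)))
E
python3 -c "
import cv2
cv2.imwrite('pics/w15z.png',cv2.resize(cv2.imread('pics/w15.png')[0:160,400:520],None,fx=4,fy=4,interpolation=2))"
```

```text
[105.48677984  49.71431197  40.5       ] [98.7749443 -0.6708419 12.5      ]
1.7202691735859308
1.5 [438.83816166  39.13933441]
1.6 [446.99389633  38.32414144]
1.7 [455.21173963  38.36621501]
1.8 [463.39044934  39.29257345]
[324.71764314   7.52504672]
[323.36052992 204.28353933]
```

View pics/w15z.png

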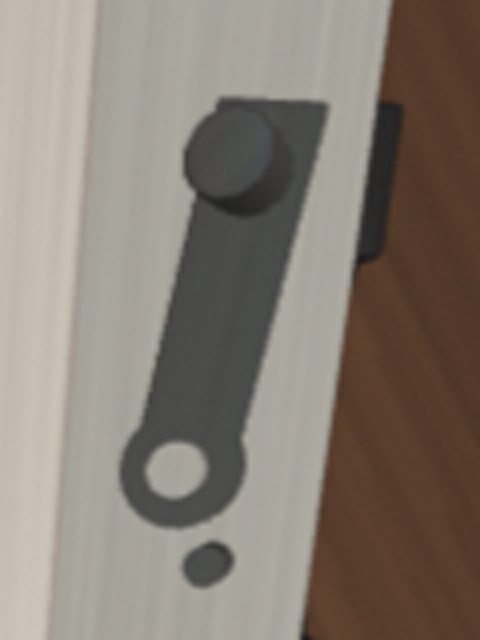

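```bash
python3 - <<'E'
from station import manip
from seat import *
s=manip.sense();w=world((105.5,49.4,28));w2=w.copy();w2[2]=.275
print(yaw(s),w,units(s,w2))
E
```

```text
145.7074211269883 [0.47545016 0.16768832 0.19599871] [-3.68  0.7   3.11]
```

Emit:
apply_moves --pt "34 -0.3 0 0.3 1" --pt "34 -0.6 0 0.6 2" --pt "34 -0.9 0 0.9 3" --pt "34 -1.2 0 1.2 4" --pt "34 -1.5 0 1.5 5" --pt "34 -1.8 0 1.8 6" --pt "34 -2.1 0 2.1 7" --pt "34 -2.4 0 2.4 8" --pt "34 -2.7 0.1 2.7 9" --pt "34 -3.1 0.3 3.0 10" --pt "34 -3.4 0.5 3.1 11" --pt "34 -3.7 0.6 3.1 12"

```text
t: 17.2
tcp_pos: [0.4742, 0.1666, 0.2768]
tool_rot: [0.598, -0.379, 0.377, -0.597]
force: [-0.1, -0.1, -0.1]
finger_gap: 0.4
```

Emit:
apply_moves --pt "34 0 0 0 1" --pt "34 0 0 0 1.5" --pt "34 0 0 0 1.5" --pt "34 0 0 0 1.5"

```text
t: 17.7
tcp_pos: [0.4757, 0.1671, 0.2776]
tool_rot: [0.545, -0.451, 0.451, -0.544]
force: [-0.1, 0.4, -0.0]
finger_gap: 0.4
```

```bash
python3 - <<'E'
from station import manip
from seat import *
s=manip.sense();c=manip.get_calibration("wrist");im=manip.snapshot("wrist");cv2.imwrite("pics/w16.png",im[:,:,::-1])
w=world((105.5,49.4,28))
print(s['t'],s['finger_gap'],yaw(s),s['tcp_pos'],units(s,w),s['q'])
print(proj(c,world((105.5,49.4,40.5))))
E
```

```text
17.7 0.4002539166859468 10.75015302105707 [0.47565781 0.16712306 0.27764318] [-0.02  2.72  0.  ] [ 1.15923143e-01  3.07608836e-01  1.67152434e+00 -5.48044525e-05
  1.16390098e+00 -7.16806579e-02]
[324.03291122 223.45453721]
```

View pics/w16.png

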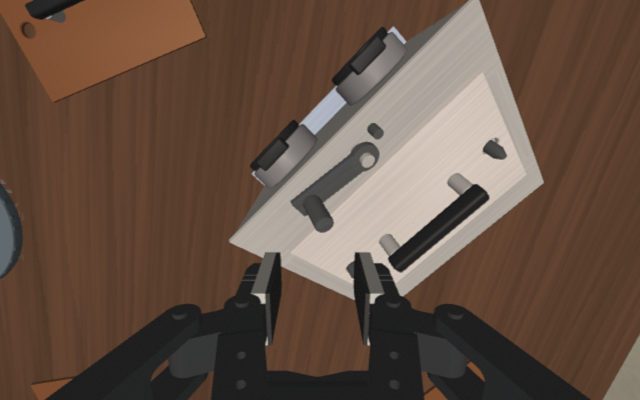

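Emit:
apply_moves --pt "34 0 1.0 0 0" --pt "34 0 1.8 0 0" --pt "34 0 2.4 0 0" --pt "34 0 2.7 0 0" --pt "34 0 2.7 0 0"

```text
t: 18.38
tcp_pos: [0.4761, 0.1674, 0.1967]
tool_rot: [0.545, -0.451, 0.451, -0.544]
force: [-0.7, -0.9, -0.9]
finger_gap: 0.397
```

```bash
python3 - <<'E'
from station import manip
from seat import *
s=manip.sense();c=manip.get_calibration("wrist");im=manip.snapshot("wrist");cv2.imwrite("pics/w17.png",im[:,:,::-1])
print(s['t'],s['force'],toseat(s['tcp_pos']))
for f in [1.72,1.57,1.35,1.1,.9,.7,.5,.3,.15,0]:
    k=np.array([98-50*np.cos(f),50*np.sin(f)]);w=world((k[0]-7,k[1]-7,28));print(f,units(s,w))
print('over',units(s,world((39,-12,28))))
E
```

```text
18.375 [-0.70040472 -0.85751768 -0.85174917] [105.30124188  49.29064637  28.96251609]
1.72 [-0.03  0.14  0.29]
1.57 [0.13 0.27 0.43]
1.35 [0.33 0.45 0.68]
1.1 [0.47 0.64 1.02]
0.9 [0.51 0.78 1.32]
0.7 [0.49 0.9  1.63]
0.5 [0.42 1.   1.94]
0.3 [0.28 1.06 2.24]
0.15 [0.14 1.09 2.44]
0 [-0.02  1.1   2.63]
over [-0.1   1.13  2.79]
```

View pics/w17.png

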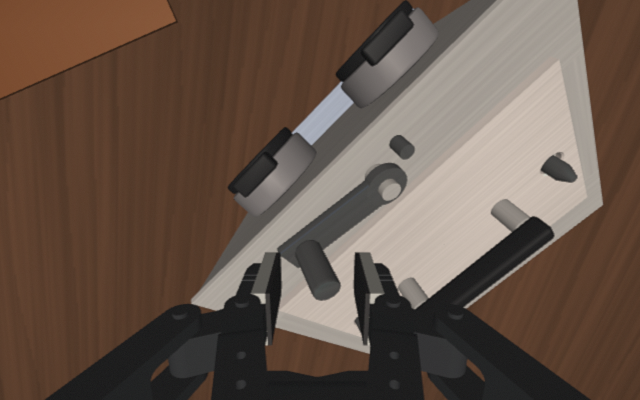

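Emit:
apply_moves --pt "34 0 0.13 0.25 0" --pt "34 0.13 0.25 0.43 0" --pt "34 0.25 0.36 0.56 0" --pt "34 0.33 0.45 0.68 0" --pt "34 0.4 0.55 0.85 0" --pt "34 0.47 0.63 1.02 0" --pt "34 0.5 0.7 1.17 0" --pt "34 0.5 0.77 1.32 0" --pt "34 0.5 0.77 1.32 0"

```text
t: 19.55
tcp_pos: [0.519, 0.1605, 0.174]
tool_rot: [-0.544, 0.451, -0.452, 0.545]
force: [-0.1, 0.2, 0.2]
finger_gap: 0.396
```

```bash
python3 - <<'E'
from station import manip
from seat import *
s=manip.sense();c=manip.get_calibration("wrist");im=manip.snapshot("wrist");cv2.imwrite("pics/w18.png",im[:,:,::-1])
print(s['t'],s['force'],toseat(s['tcp_pos']))
for f in [.9,.7,.5,.3,.15,0]:
    k=np.array([98-50*np.cos(f),50*np.sin(f)]);w=world((k[0]-7,k[1]-7,28));print(f,units(s,w))
print('over',units(s,world((39,-12,28))))
E
```

```text
19.55 [-0.09363514  0.18665488  0.2216567 ] [59.82819966 30.82977348 28.97372075]
0.9 [ 0.02  0.03 -0.04]
0.7 [0.   0.15 0.27]
0.5 [-0.08  0.24  0.57]
0.3 [-0.22  0.31  0.87]
0.15 [-0.35  0.33  1.08]
0 [-0.52  0.34  1.26]
over [-0.6   0.38  1.42]
```

View pics/w18.png

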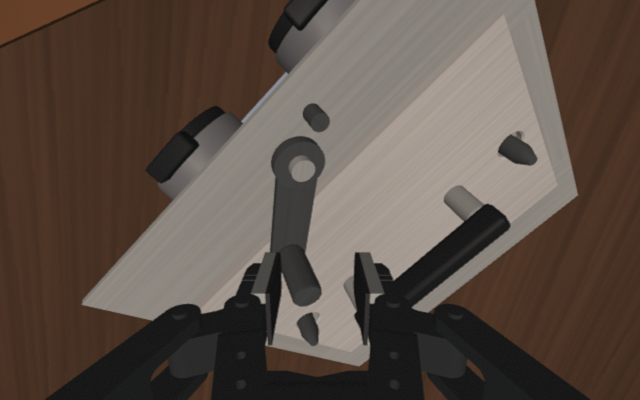

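Emit:
apply_moves --pt "30 0 0.1 0.13 0" --pt "30 0 0.15 0.27 0" --pt "30 -0.04 0.2 0.42 0" --pt "30 -0.08 0.24 0.57 0" --pt "30 -0.15 0.28 0.72 0" --pt "30 -0.22 0.31 0.87 0" --pt "30 -0.35 0.32 1.05 0" --pt "30 -0.45 0.33 1.2 0" --pt "30 -0.45 0.33 1.2 0"

```text
t: 20.72
tcp_pos: [0.5508, 0.1805, 0.1639]
tool_rot: [-0.544, 0.451, -0.451, 0.545]
force: [-2.0, 0.3, 0.2]
finger_gap: 0.35
```

```bash
python3 - <<'E'
from station import manip
from seat import *
s=manip.sense();c=manip.get_calibration("wrist");im=manip.snapshot("wrist");cv2.imwrite("pics/w19.png",im[:,:,::-1])
print(s['t'],s['force'],toseat(s['tcp_pos']))
M,t=seatpose(P)
for f in(0,.1,.2,.3): print(f,proj(c,world((98-50*np.cos(f),50*np.sin(f),40.5))))
E
```

```text
20.725 [-2.00937811  0.31669131  0.20578621] [41.79056481 -3.70659779 27.71309249]
0 [313.2512648  291.58051164]
0.1 [304.83697647 298.51894553]
0.2 [295.86228962 305.03504185]
0.3 [286.36074202 311.11369863]
```

View pics/w19.png

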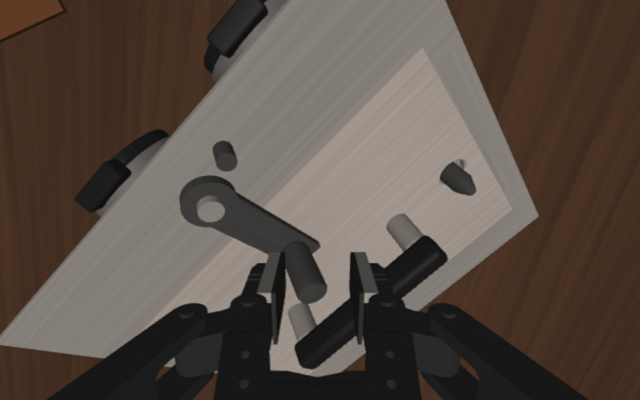

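Emit:
apply_moves --pt "30 -0.05 0 0.06 0" --pt "30 -0.1 0 0.12 0" --pt "30 -0.1 0 0.12 0"

```text
t: 21.15
tcp_pos: [0.5513, 0.1821, 0.1638]
tool_rot: [0.547, -0.452, 0.45, -0.542]
force: [-6.0, -4.3, 3.1]
finger_gap: 0.353
```

```bash
python3 - <<'E'
from station import manip
from seat import *
s=manip.sense()
print(s['t'],s['force'],toseat(s['tcp_pos']))
E
```

```text
21.15 [-6.03974466 -4.33932981  3.1275697 ] [42.16882018 -5.25632228 27.36004388]
```

Emit:
apply_moves --pt "32 0.05 0 -0.15 0" --pt "34 0.08 0 -0.25 0" --pt "36 0.08 -0.3 -0.25 0" --pt "36 0.08 -0.8 -0.25 0" --pt "36 0.08 -1.5 -0.25 0" --pt "36 0.08 -2.8 -0.25 0" --pt "36 0.08 -4.2 -0.25 0" --pt "36 0.08 -5.0 -0.25 0" --pt "36 0.08 -5.0 -0.25 0"

```text
t: 22.28
tcp_pos: [0.5485, 0.1802, 0.3176]
tool_rot: [-0.543, 0.449, -0.453, 0.546]
force: [-0.9, 0.2, -1.2]
finger_gap: 0.424
```

```bash
python3 - <<'E'
from station import manip
from seat import *
s=manip.sense();c=manip.get_calibration("wrist");im=manip.snapshot("wrist");cv2.imwrite("pics/w20.png",im[:,:,::-1])
im=manip.snapshot("scene");cv2.imwrite("pics/c20.png",cv2.resize(im[150:310,290:490,::-1],(700,560),interpolation=2))
print(s['t'],s['force'],toseat(s['tcp_pos']))
for f in(0,.1,.2): print(f,proj(c,world((98-50*np.cos(f),50*np.sin(f),40.5))))
for q in [(75,-100,5),(-75,-100,5),(75,100,5),(-75,100,5)]: print(q,proj(c,world(q)))
E
```

```text
22.275 [-0.91971755  0.16264557 -1.19701308] [120.13173999  -2.15728425 159.95299912]
0 [316.68973456 195.06920991]
0.1 [312.46449568 198.8473899 ]
0.2 [307.94752552 202.31604047]
(75, -100, 5) [366.6927283   73.51074964]
(-75, -100, 5) [434.81988995 165.61177351]
(75, 100, 5) [211.778964   232.40167389]
(-75, 100, 5) [309.91106974 277.81146615]
```

View pics/w20.png

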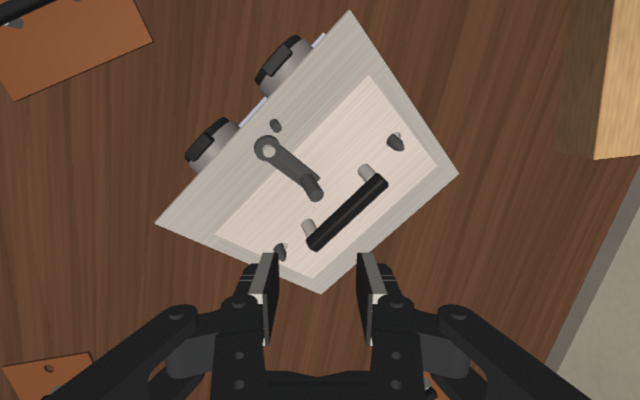

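View pics/c20.png

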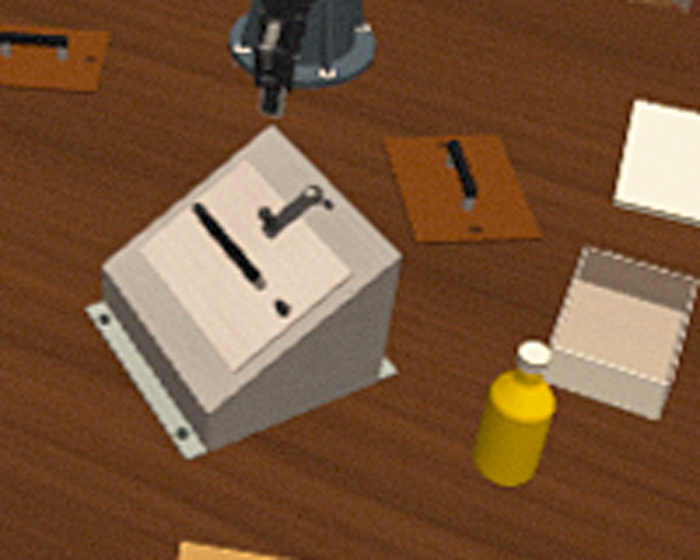

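```bash
python3 - <<'E'
from station import manip
print(manip.sign_off(), manip.sense()['t'])
E
```

```text
the job is handed in; nothing more can be done
the job is handed in; nothing more can be done
```

The breaker is on, the cover is seated over both pins, the clip is shut over it, and I handed the job in at about 22.4 s of the 72 s. The station gives no verdict, so this rests on my own checks.

- **Breaker:** I pushed it up the slope to its hard stop, where the force rose to about 28 N with almost no further movement. In the picture afterwards the handle tip was slightly past where I expected it at 0.84 rad. The cover now hides it, so I could not look again at the end.
- **Cover:** I gripped it by its bar and set its upper edge on the slope. Then I pressed it down, so that it tilted in the grip onto both pins. Pressing at about 37 N along the vertical, it sat firm. After release, both pins showed through their holes. Its lower corners were within about 3 px of where a flat, seated cover should appear.
- **Clip:** I swung it by its knob from about 1.72 rad to its stop. In the last picture the knob was where I expected it at 0 rad.
- **Release:** The gripper is open and about 15 cm above the box. The force reading was about 1.5 N, close to its rest level. The sauce bottle and tub still stood upright in the last pictures, and I made no contact with them. The bowl was out of view in those pictures, but the arm did not touch it.

**One disagreement:** in the last wrist picture the cover's corners lay about 4 px, or 2 to 3 mm, from where I computed them, all in the same direction. I put this down to camera pose error, because the pins allow the cover only about 2 mm of play.

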